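# Lock the squaring board's fence with its thumbscrew

### The arm

A 6-joint arm with a two-finger parallel gripper is mounted at the origin on a cart in front of the work surface, level with it; the furniture and walls round the work are solid. World frame = base frame: x ahead of the robot, y to its left, z up, the work surface at z = 0. Lengths are in mm, angles in rad, forces in N, time in s.
With the tool pointing down it reaches from about 325 to 925 mm from the base axis. Payload 3.1 kg.
Tool frame: the origin (TCP) lies at the very end of the fingers, on their centre line; the grasp point (between the pads) lies 19 mm behind it (robot.grip_point_offset is the distance from the TCP to the grasp point, in mm); y points along the fingers, x is the direction in which the jaws open and shut, and the axes are right-handed (so a half turn about y gives the same grasp; the last joint's range is limited). The gripper opens to 85 mm and grips with 20 to 120 N. Pads are 22 mm wide; open, the fingers measure 114 mm over their backs; the gripper's body (76 mm by 85 mm) begins 54 mm behind the grasp point. The pads swing forward as they close: fully open they stand 13 mm farther back than shut.
Start: joints at [1.147, 0.217, 1.613, -0, 1.311, -0.112], TCP at [191.714, 594.882, 231.3] pointing down, gripper open.
Joint ranges: [-2.75, 2.75], [-0.78, 2.1], [0.31, 2.55], [-1.13, 4.27], [0.13, 2.63], [-2.58, 2.58]. Speed limits (rad/s): [2.79, 2.79, 3.14, 3.14, 3.14, 3.14].

### API

Orientations are given as a unit quaternion [w, x, y, z].
In Python, from cell import robot, effector, solver, monitor, viewer, ticket gives the robot as it stands. The module is installed in compiled form; this text tells all that it offers. Calls block until the motion is done:
- robot.move_to(position, orientation): joint-space move of the TCP to a pose.
- robot.servo_line(position, ori=None, speed=150, max_force=None): straight line of the TCP; ori=None keeps the orientation; speed is the mean speed in mm/s. With max_force (N) it stops when the force on the tool has changed by that much, and returns True; else False.
- robot.move_joints(angles): joint-space move.
- effector.set_gripper(opening): opening from 0.0 (shut) to 1.0 (fully open); the grip force is fixed at half the most; returns when the fingers have stopped.
- robot.hold(seconds).
- solver.solve_ik(position, orientation): joint angles nearest the present ones, or None.
- monitor.get_state(): the state.
- viewer.snapshot(name): name is "scene" or "top" or "wrist"; returns a dict with "img" (400x640x3 uint8, blue, green, red), "camera_matrix" (3x3 intrinsics, pixels), "camera_from_world" (4x4, takes a point from world to camera coordinates); the wrist camera has in their place "T_tool_cam" (4x4, takes a point from camera to tool coordinates, whose origin is the TCP and whose axes are the tool frame's). Camera axes: x right, y down, z forward; pixel columns grow to the right and rows downward; lengths in mm; the calibration is good to about 2 mm. The wrist camera is an equidistant fisheye: a pixel r from the principal point sees the ray r / f radians off the axis. A picture is of the moment at which its call begins: read the wrist's pose just before it. There is no depth.
A pose or a line that the arm cannot do raises robot.PlanningError and nothing moves.
- ticket.hand_in(): hands the job in, once; it reports no verdict.
The state is a dict: "time_s": time; "joint_pos": joint angles; "qvel": joint speeds; "effort": joint torques, N m; "position": TCP position; "orientation": TCP orientation; "ft_force": force on the tool from outside, world axes, zero at the start; "ft_torque": the same for the moment, N m; "gripper_width": opening from 0.0 (shut) to 1.0 (fully open).
Only numpy, scipy, OpenCV 4.12 (cv2) and the standard library are available. Lean on these libraries where they do the work, as an engineer would, in place of code of your own. Each camera call takes 0.05 s, during which the arm holds its last target. There are 200 camera calls.

### The job

Get the squaring board ready for the binding machine: swing its fence round on the pivot until the slot in the fence lies exactly over the slot in the board. Then take the thumbscrew out of its rest block, put it down through both slots until its flange sits on the fence, turn it a quarter turn so that its wings stand across the fence and its foot locks under the board, and let go. Leave the tape dispenser, the stapler and the staple box where they are.

Things in the scene. Friction and masses are not known exactly. Their poses are not given: they have to be found in the camera images.
- board: Fixed grey squaring board, 190 mm (its x) by 280 mm (its y), standing on feet; plate 8 mm thick, underside 20 mm and top 28 mm above the counter. Origin under its centre at counter height. x points away from the robot at yaw 0, y to the left. A low aluminium stop runs along its left edge, black ruler marks along its front edge.
- board_slot (a point): Centre of the through slot in the board, on the board's top face (28 mm above the counter), 50 mm in x and -5 mm in y from the board's origin. The slot is 31 mm long along the board's y and 15 mm wide. Axes as the board's.
- fence (a joint): Angle of the fence about its upright pivot. 0: fence square on the board (its bar along the board's y), the two slots exactly in line. Positive: free end swung towards the robot (clockwise from above). Range -0.35 to 0.9; no stop or catch at 0; light friction (about 0.2 N m) holds it where it is left.
- fence_pivot (a point): Point on the fence's pivot axis, on the fence's top face (about 40 mm above the counter). The fence is an aluminium bar 34 mm wide, 255 mm long and 12 mm thick, lying on the board; from the pivot it runs along its own -y. At fence angle 0 its axes are the board's.
- fence_slot (a point): Centre of the through slot in the fence, on the fence's top face (about 40 mm above the counter), 110 mm from the pivot. The slot is 27 mm long along the bar (the fence's y) and 13 mm wide, with a 1.5 mm chamfer. Axes as the fence's.
- fence_grip (a point): Point on the axis of the fence's upright black round grip, 24 mm above the fence's top face (about 64 mm above the counter), 210 mm from the pivot, near the free end. The grip is 22 mm in diameter above a 30 mm wide, 5 mm high collar; its top is 20 mm above this point.
- thumbscrew_wing (a point): Centre of the wings of the loose steel thumbscrew (73 mm long, 80 g), z up. The wings are a flat upright plate 10 mm thick (its x), 36 mm wide (its y; 54 mm over the round lobes near the top), 40 mm high: 20 mm below to 20 mm above this point. Under them a round flange, 34 mm across and 4 mm thick, its underside 24 mm below this point; then a 9 mm round shank.
- rest: Fixed grey rest block, 75 mm (its x) by 95 mm (its y), 40 mm high, with a round 26 mm hole in the middle, in which the thumbscrew hangs upright by its flange, free to turn, its wings at any heading. Lift it at least 35 mm to clear the hole. Origin at the centre of the underside.
- tape_dispenser: Dark desk tape dispenser, 36 x 167 x 78 mm, standing loose on the counter; origin at the centre of its underside. To be left alone.
- stapler: Black long heavy-duty stapler, 60 x 274 x 79 mm, loose on the counter; origin at the centre of its underside. To be left alone.
- staple_box: Small staple box, 41 x 74 x 27 mm, loose on the counter; origin at the centre of its underside. To be left alone.
- thumbscrew_foot (a point): Underside of the thumbscrew's foot, 53 mm below the centre of the wings. The cross-foot is 22 mm long (its y, parallel to the wings), 9 mm wide, 6 mm high. It passes the slots only with the wings along the fence. With the flange on the fence it hangs about 3 mm clear below the board and can then be turned either way.
Mind the look-alikes: they are no part of the job. Leave any black look-alike of the part that bears thumbscrew_wing alone.

How it is judged:
By the outcome, as a careful person would: the job done as asked, in the order asked, and still so for the second after the job is handed in, with the robot touching nothing.
It also fails if it takes over 64 s, if anything falls off the work surface, if the arm or the gripper's body presses on something with over 40 N, if the wrist force passes 120 N, or if a joint passes its speed limit or range.

## Working session

There is one attempt and no reset: what is moved stays moved. The work goes in short steps, each a Python script; the robot and the scene stay as the last script left them, time stands still between calls to the robot, and variables do not carry over. Pictures are saved under pics/ and viewed, on a budget of 10 in all, crops included, one or two more only if the job needs it, and the job is handed in when it is done.

```bash
mkdir -p pics; cat > h.py <<'E'
import numpy as np, cv2
from cell import robot, effector, solver, monitor, viewer, ticket
from scipy.spatial.transform import Rotation as R
def snap(cam,name):
    s0=monitor.get_state(); s=viewer.snapshot(cam)
    cv2.imwrite(f'pics/{name}.png',s['img'])
    d=dict(img=s['img'],K=np.array(s['camera_matrix']))
    if cam=='wrist':
        q=s0['orientation']; T=np.eye(4); T[:3,:3]=R.from_quat([q[1],q[2],q[3],q[0]]).as_matrix(); T[:3,3]=s0['position']
        d['Tcw']=T@np.array(s['T_tool_cam']); d['fish']=True
    else:
        d['Tcw']=np.linalg.inv(np.array(s['camera_from_world'])); d['fish']=False
    np.savez(f'pics/{name}.npz',**d)
    return d
def load(name): return dict(np.load(f'pics/{name}.npz'))
def ray(d,uv):
    K=d['K']; x=(uv[0]-K[0,2])/K[0,0]; y=(uv[1]-K[1,2])/K[1,1]
    if d['fish']:
        th=np.hypot(x,y); k=np.sin(th)/th if th>1e-9 else 1; v=np.array([x*k,y*k,np.cos(th)])
    else: v=np.array([x,y,1.])
    return d['Tcw'][:3,3], d['Tcw'][:3,:3]@v
def onz(d,uv,z):
    o,v=ray(d,uv); return o+v*(z-o[2])/v[2]
def proj(d,p):
    c=np.linalg.inv(d['Tcw'])@np.append(p,1); K=d['K']
    if d['fish']:
        r=np.hypot(c[0],c[1]); th=np.arctan2(r,c[2]); x,y=c[:2]/r*th
    else: x,y=c[:2]/c[2]
    return np.array([K[0,0]*x+K[0,2],K[1,1]*y+K[1,2]])
E
python3 - <<'E'
from h import *
s=monitor.get_state(); print(s['orientation'],s['time_s'],s['gripper_width'],robot.grip_point_offset)
for c in ['top','scene','wrist']:
    d=snap(c,c+'0'); print(c,d['K'].round(1).tolist(),d['Tcw'].round(2).tolist())
a=load('top0')['img'];b=load('scene0')['img']
cv2.imwrite('pics/top0b.png',cv2.resize(a,(800,500),interpolation=cv2.INTER_CUBIC))
E
```

```text
[-0.57115309  0.57198649  0.415583   -0.41702083] 0.0 1.0022746302412928 18.700000000000003
top [[444.9, 0.0, 320.8], [0.0, 444.9, 201.2], [0.0, 0.0, 1.0]] [[0.02, -0.99, 0.14, 401.55], [-1.0, -0.01, 0.02, -99.86], [-0.01, -0.14, -0.99, 1360.32], [0.0, 0.0, 0.0, 1.0]]
scene [[388.6, 0.0, 315.0], [0.0, 388.6, 201.7], [0.0, 0.0, 1.0]] [[0.9, -0.26, 0.34, 188.69], [-0.43, -0.58, 0.69, -897.01], [0.02, -0.77, -0.63, 783.48], [0.0, 0.0, 0.0, 1.0]]
wrist [[309.7, 0.0, 319.0], [0.0, 309.7, 196.1], [0.0, 0.0, 1.0]] [[0.31, 0.92, 0.25, 125.83], [0.95, -0.3, -0.08, 615.59], [-0.0, 0.27, -0.96, 372.81], [0.0, 0.0, 0.0, 1.0]]
```

View pics/top0b.png

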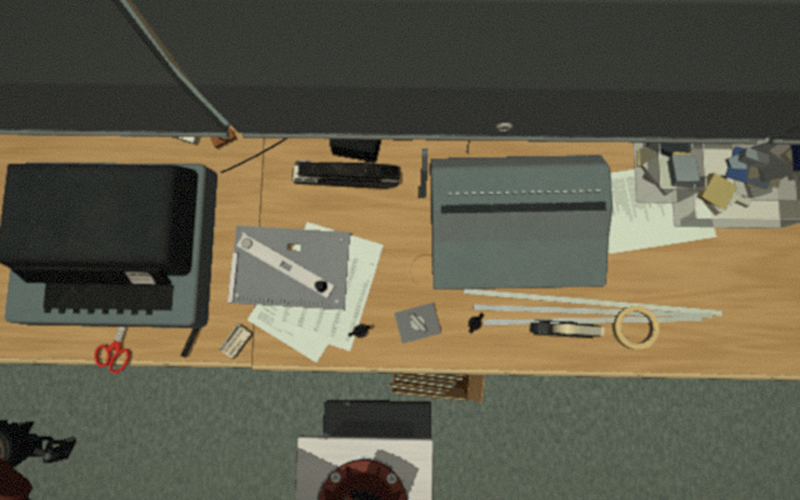

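View pics/scene0.png

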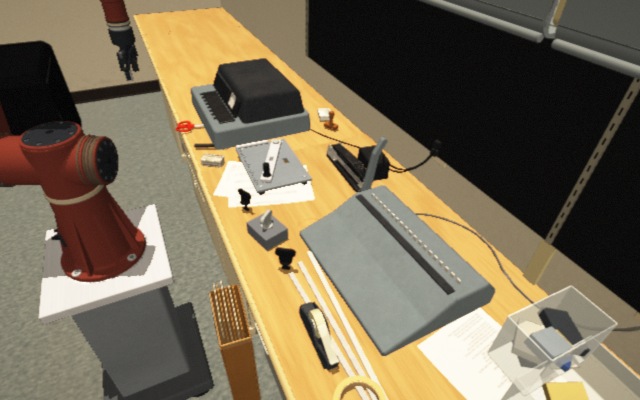

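The top view shows the fence pivot at about (246,242) in the 1.25x picture, the grip at (321,285), the fence slot at (286,265) and the board slot at (294,247). The rest with the steel thumbscrew is at (418,322). There are black look-alikes at (361,330) and (475,323). The fence's free end is swung towards the robot, so its angle is positive.

```bash
python3 - <<'E'
from h import *
d=load('top0')
for n,uv,z in [('pivot',(246,242),40),('grip',(321,284),84),('fslot',(286,265),40),('bslot',(294,247),28),('rest',(418,322),40),('TL',(237,227),28),('TR',(351,233),28),('BR',(347,308),28),('BL',(229,303),28)]:
    print(n,onz(d,np.array(uv)/1.25,z).round(1))
s=monitor.get_state()
# wrist views
q=np.array(s['orientation']); M=R.from_quat(q[[1,2,3,0]]).as_matrix(); print(M.round(2))
E
```

```text
pivot [608.  296.1  40. ]
grip [505.8 103.9  84. ]
fslot [553.6 196.7  40. ]
bslot [599.3 181.9  28. ]
rest [ 423.4 -121.3   40. ]
TL [646.7 323.9  28. ]
TR [635.9  44.3  28. ]
BR [453.9  48.5  28. ]
BL [461.2 332.3  28. ]
[[ 0.31 -0.   -0.95]
 [ 0.95 -0.    0.31]
 [-0.   -1.    0.  ]]
```

```bash
cat >> h.py <<'E'
def ori(a):
    M=np.array([[np.cos(a),0,-np.sin(a)],[np.sin(a),0,np.cos(a)],[0,-1,0]])
    q=R.from_matrix(M).as_quat(); return [q[3],q[0],q[1],q[2]]
def st():
    s=monitor.get_state(); print('t',round(s['time_s'],2),'p',np.round(s['position'],1),'f',np.round(s['ft_force'],1),'w',round(s['gripper_width'],3)); return s
E
python3 - <<'E'
from h import *
print(solver.solve_ik([550,150,260],ori(0.)))
robot.move_to([550,150,260],ori(0.)); robot.hold(.2); st()
d=snap('wrist','w1')
for n,p in dict(pivot=[608,296,40],grip=[506,104,84],fslot=[553,197,40],bslot=[599,182,28]).items(): print(n,proj(d,p).round())
cv2.imwrite('pics/w1b.png',cv2.resize(d['img'],(800,500),interpolation=cv2.INTER_CUBIC))
E
```

```text
[ 1.43153270e-01  7.79529483e-02  1.71546864e+00 -4.44089210e-16
  1.34817107e+00  1.43153270e-01]
t 2.41 p [549.8 150.8 259.9] f [ 0.7 -0.2  0.1] w 0.999
pivot [370.  48.]
grip [280. 219.]
fslot [323. 131.]
bslot [360. 143.]
```

View pics/w1b.png

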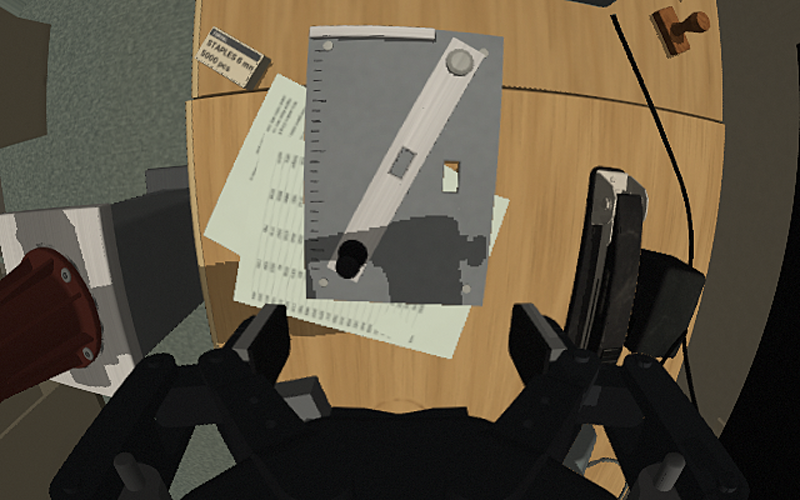

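The wrist view shows the fence slot at (402,163), the board slot at (451,177), the pivot knob at (460,63) and the grip cap at (352,252), all in the 1.25x picture. The board corners are at (310,27), (503,38), (485,305) and (306,298). Next I refine these with contours.

```bash
cat >> h.py <<'E'
def blob(d,mask,seed,z,rad=40):
    m=np.zeros_like(mask); x,y=map(int,seed); m[max(0,y-rad):y+rad,max(0,x-rad):x+rad]=mask[max(0,y-rad):y+rad,max(0,x-rad):x+rad]
    cs,_=cv2.findContours(m,cv2.RETR_EXTERNAL,cv2.CHAIN_APPROX_NONE)
    c=max([c for c in cs if cv2.pointPolygonTest(c,(float(x),float(y)),True)>-4],key=cv2.contourArea)
    P=np.array([onz(d,p[0],z)[:2] for p in c]).astype(np.float32)
    r=cv2.minAreaRect(P); b=cv2.boxPoints(r)
    e=[b[1]-b[0],b[2]-b[1]]; L=max(e,key=np.linalg.norm); 
    if L[1]<0: L=-L
    return np.array(r[0]),sorted(r[1]),np.arctan2(-L[0],L[1]),c
E
python3 - <<'E'
from h import *
d=load('w1'); im=d['img']; hsv=cv2.cvtColor(im,cv2.COLOR_BGR2HSV); g=cv2.cvtColor(im,cv2.COLOR_BGR2GRAY)
for uv in [(321,130),(300,170),(340,80),(361,142),(361,132),(380,100),(290,100)]: print(uv,hsv[uv[1],uv[0]])
print(g[120:142:2,308:336:2]); print(g[124:158:2,348:374:2])
E
```

```text
(321, 130) [ 30   8 121]
(300, 170) [ 17  25 190]
(340, 80) [ 20  24 194]
(361, 142) [ 36  25 203]
(361, 132) [ 16 134 165]
(380, 100) [ 42  11 121]
(290, 100) [ 60   4 121]
[[116 140 182 180 178 183 124 120  82  64 145 180 188 187]
 [117 185 180 180 185 141 113 121 122 124  88 104 141 188]
 [154 182 181 178 188 110 122 120 120 119 121 106 148 187]
 [184 179 177 186 151 114 122 121 120 119 118 117 182 185]
 [181 180 180 180  85 103 121 120 119 120  89 162 186 181]
 [180 177 186 140 120 119 121 121 119 117 122 181 184 179]
 [179 182 182 106 117 118 119 120 119 108 160 186 180 179]
 [177 185 138 115 119 118 118 117 107 145 184 183 179 186]
 [183 183  86 122 117 118 117 120 109 153 185 180 179 174]
 [182 102 100 111 120 116 118 112 148 186 181 177 180 127]
 [181 194 178 154  72 110 117 125 176 185 178 180 175 116]]
[[118 119 118 120 120 120 119 120 118 119 118 118 117]
 [118 118 117 119 122 122 121 119 119 119 118 118 117]
 [117 118 119 113  88  91  99  99 102 108 110 117 117]
 [117 116 116 109  80  79  75  70  71  75  93 119 119]
 [116 116 115  98 181 128 134 131 140  66 103 118 117]
 [116 115 116  88 210 200 174 120 136  62 101 117 116]
 [118 116 117  90 209 200 203 182  99  50 106 118 117]
 [119 117 117  98 208 200 201 201 209  84 111 117 117]
 [117 117 118  92 209 198 199 199 202  88 109 117 118]
 [117 117 116 145 204 199 200 200 203  98 110 118 117]
 [117 116 116 180 202 200 201 200 203 107 111 117 118]
 [116 118 117 177 203 202 202 201 203 118 115 118 115]
 [116 118 118 174 202 201 201 202 206 133 116 117 116]
 [115 117 115 171 203 202 202 202 216  55 120 116 116]
 [115 115 114 180 216 216 216 216 229  77 120 117 116]
 [117 116 117  99  86  86  76  77  80  93 120 118 117]
 [117 117 118 118 118 118 118 116 118 119 116 116 116]]
```

```bash
python3 - <<'E'
from h import *
d=load('w1'); im=d['img']; g=cv2.cvtColor(im,cv2.COLOR_BGR2GRAY)
f=blob(d,((g<160)*255).astype(np.uint8),(321,130),40,17); print('fslot',f[0].round(1),np.round(f[1],1),f[2].round(4))
b=blob(d,((np.abs(g.astype(int)-118)>8)*255).astype(np.uint8),(361,142),28,22); print('bslot',b[0].round(1),np.round(b[1],1),b[2].round(4))
# edge samples: scan rows, subpixel transitions along rows
def edge(row,x0,x1,sgn):
    p=cv2.GaussianBlur(g,(3,3),0)[row].astype(float); dx=np.diff(p)[x0:x1]*sgn; i=int(np.argmax(dx)); 
    w=np.clip(dx[max(0,i-1):i+2],0,None); return x0+max(0,i-1)+(w*np.arange(len(w))).sum()/w.sum()+.5
def fit(p0,p1,rows,z,sgn,hw=7):
    P=[]
    for r in rows:
        xc=p0[0]+(r-p0[1])*(p1[0]-p0[0])/(p1[1]-p0[1])
        P.append(onz(d,(edge(r,int(xc-hw),int(xc+hw),sgn),r),z)[:2])
    P=np.array(P,np.float32); 
    for _ in range(3):
        vx,vy,x,y=cv2.fitLine(P,cv2.DIST_HUBER,0,.01,.01).ravel(); 
        if vy<0: vx,vy=-vx,-vy
        res=(P-[x,y])@[vy,-vx]; P=P[np.abs(res)<max(1.,1.5*res.std())]
    print('line',len(P),'yaw',np.arctan2(-vx,vy).round(4),'at',np.round([x,y],1),'rms',res.std().round(2)); return np.array([x,y]),np.array([vx,vy])
fl=fit((355,48),(278,182),range(55,170),40,1); fr=fit((386,42),(311,178),range(55,170),40,-1)
br=fit((402,40),(389,240),range(45,150),28,1)
print('width',abs(np.cross(fr[0]-fl[0],fl[1])))
c=(fl[0]+fr[0])/2;v=(fl[1]+fr[1])/2
print('slot offset from bar axis',np.cross(f[0]-c,v), 'pivot from slot',f[0]+110*v/np.linalg.norm(v),'grip',f[0]-100*v/np.linalg.norm(v))
# grip cap
m=((g<25)*255).astype(np.uint8); k=blob(d,m,(281,202),84,25); print('grip',k[0],k[1],cv2.boundingRect(k[3]))
E
```

```text
fslot [551.3 197.7] [16.2 29.5] -0.4849
bslot [599.1 184.1] [18.4 32. ] 0.0142
line 115 yaw -0.5017 at [543.6 219. ] rms 0.18
line 115 yaw -0.5027 at [582.5 219.5] rms 0.22
line 100 yaw -0.0422 at [646.7 238.4] rms 0.21
width 33.929928
slot offset from bar axis 0.09608969282271573 pivot from slot [604.2760849  294.10939789] grip [503.19128799 110.03912354]
grip [505.66482544 118.17408752] [23.769901275634766, 34.13338851928711] (269, 192, 25, 31)<stdin>:22: DeprecationWarning: Arrays of 2-dimensional vectors are deprecated. Use arrays of 3-dimensional vectors instead. (deprecated in NumPy 2.0)
<stdin>:24: DeprecationWarning: Arrays of 2-dimensional vectors are deprecated. Use arrays of 3-dimensional vectors instead. (deprecated in NumPy 2.0)
```

Everything agrees: bar width 33.9 mm, slot on the bar axis, and the board slot within 1 mm of the point predicted from the pivot. The fence angle is about +0.46. Now I swing the fence.

```bash
python3 - <<'E'
from h import *
P=np.array([604.3,294.1]); yb=-0.042
def gp(y): return P+210*np.array([np.sin(y),-np.cos(y)])
y0=-0.502
robot.move_to([*gp(y0),125],ori(y0)); robot.servo_line([*gp(y0),53],speed=120,max_force=15); st()
effector.set_gripper(0.0); st()
for y in np.linspace(y0,yb,6)[1:]: robot.servo_line([*gp(y),53],ori(y),speed=110)
robot.hold(.2); s=st(); print(gp(yb))
d=snap('wrist','w2')
effector.set_gripper(1.0); robot.servo_line([*gp(yb),125],speed=200); 
robot.move_to([560,165,260],ori(yb)); robot.hold(.2); st(); d=snap('wrist','w3')
cv2.imwrite('pics/w3b.png',cv2.resize(d['img'][:260],(800,325),interpolation=cv2.INTER_CUBIC))
E
```

```text
t 3.85 p [504.6 110.2  54.1] f [-0.   0.3  0.9] w 0.995
t 4.47 p [503.6 109.9  53.5] f [-0.9 -0.3  4.5] w 0.237
t 6.29 p [594.9  84.   53.5] f [ 0.4 -3.8  5.6] w 0.24
[595.48259285  84.28519277]
t 8.38 p [558.9 163.8 256.7] f [ 0.1  0.4 -0.6] w 1.003
```

View pics/w3b.png

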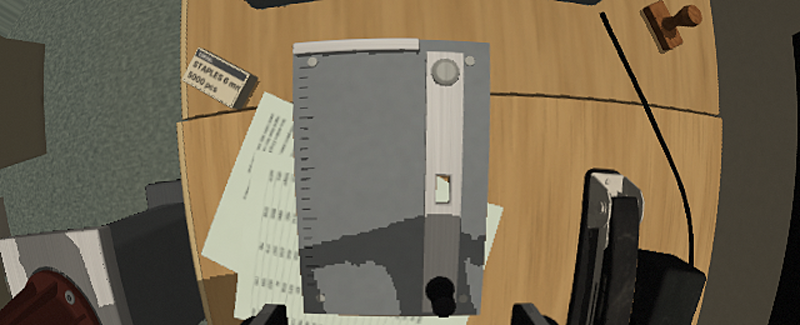

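The picture shows the fence nearly square, with the fence slot over the board slot at about (443,188) and light visible through both. Now I measure the remaining angle.

```bash
cat >> h.py <<'E'
def fit(d,p0,p1,rows,z,sgn,hw=7):
    g=cv2.GaussianBlur(cv2.cvtColor(d['img'],cv2.COLOR_BGR2GRAY),(3,3),0).astype(float); P=[]
    for r in rows:
        xc=p0[0]+(r-p0[1])*(p1[0]-p0[0])/(p1[1]-p0[1]); x0=int(xc-hw)
        dx=np.diff(g[r])[x0:x0+2*hw]*sgn; i=max(1,int(np.argmax(dx))); w=np.clip(dx[i-1:i+2],0,None)
        P.append(onz(d,(x0+i-1+(w*np.arange(len(w))).sum()/max(w.sum(),1e-6)+.5,r),z)[:2])
    P=np.array(P,np.float32)
    for _ in range(3):
        vx,vy,x,y=cv2.fitLine(P,cv2.DIST_HUBER,0,.01,.01).ravel()
        if vy<0: vx,vy=-vx,-vy
        res=(P-[x,y])@[vy,-vx]; P=P[np.abs(res)<max(1.,1.5*res.std())]
    print('line',len(P),'yaw',np.arctan2(-vx,vy).round(4),'x at y=184',round(float(x+vx/vy*(184-y)),2),'rms',res.std().round(2)); return np.array([x,y]),np.array([vx,vy])
E
python3 - <<'E'
from h import *
d=load('w3')
R1=range(58,168)
for n,a in dict(fl=((341,48),(338.5,240),R1,40,1),fr=((371,48),(369,170),R1,40,-1),br=((392,36),(382,240),range(45,155),28,1),bl=((235,45),(242,240),range(60,200),28,-1)).items():
    print(n,end=' '); fit(d,*a,hw=5)
g=cv2.cvtColor(d['img'],cv2.COLOR_BGR2GRAY)
f=blob(d,((np.abs(g.astype(int)-178)>15)*255).astype(np.uint8),(354,150),40,17); print('fslot',f[0].round(1),np.round(f[1],1),f[2].round(4))
print(g[134:168:2,344:368])
E
```

```text
fl line 110 yaw -0.0496 x at y=184 582.02 rms 0.21
fr line 110 yaw -0.0502 x at y=184 615.9 rms 0.15
br line 106 yaw -0.0454 x at y=184 644.12 rms 0.17
bl line 132 yaw -0.0429 x at y=184 454.26 rms 0.34
fslot [598.8 185.1] [16.1 31.5] -0.0804
[[182 180 184 184 184 191 192 187 180 184 185 187 187 184 183 179 182 182
  182 185 183 181 179 180]
 [183 179 184 184 184 190 192 187 181 184 185 188 188 185 183 179 184 182
  182 185 184 182 180 179]
 [183 179 185 187 183 190 197 192 186 191 193 195 195 190 189 183 189 186
  184 184 182 181 180 180]
 [183 179 185 180 142  98  77  82  86  88  91  90  98 113 112 102 134 162
  179 186 183 178 180 181]
 [181 178 185 180 149 172 211 202 179 147 112  94 101 103  70  46 126 163
  181 186 183 180 179 182]
 [180 179 185 179 148 165 206 202 201 204 208 181 136 142  67  43 121 164
  180 185 182 180 181 180]
 [180 179 184 179 149 162 206 201 199 199 200 201 204 208 206  85 114 166
  186 186 182 179 180 181]
 [181 179 185 179 149 161 205 199 198 200 199 199 200 203 214 108 114 164
  187 185 181 180 179 181]
 [180 180 183 171 144 157 206 201 199 199 199 198
[... 160 characters left out ...]
79 182 167 185 205 202 202 201 201 201 201 201 202 212 129 123 166
  186 185 180 178 180 182]
 [178 182 182 167 183 205 201 202 201 201 202 201 200 203 211 137 124 164
  186 185 180 177 180 182]
 [178 182 183 161 179 206 202 201 201 201 201 201 201 203 213 140 124 163
  185 184 180 178 178 184]
 [176 182 184 162 184 213 211 212 211 211 211 211 212 217 155 112 131 168
  186 186 179 178 179 183]
 [176 183 184 169 129  79  81  79  80  80  82  81  82  83  80 124 152 169
  185 182 178 178 179 182]
 [176 181 182 178 178 181 180 172 171 169 171 171 167 164 161 164 167 173
  184 183 179 178 180 176]
 [176 182 181 180 182 185 184 181 181 180 182 185 182 180 180 183 182 179
  182 182 178 177 179 176]]
```

The fence is at about +0.006 rad, which is roughly 0.6 mm at the slot and good enough. Next, the rest block.

```bash
python3 - <<'E'
from h import *
robot.move_to([424,-165,220],ori(0.)); robot.hold(.2); st()
d=snap('wrist','w4')
for p in ([423,-121,40],[423,-121,84]): print(proj(d,p))
c=proj(d,[423,-121,60]).astype(int); np.save('pics/c4.npy',c)
x0,y0=max(0,c[0]-80),max(0,c[1]-60)
print(x0,y0)
cv2.imwrite('pics/w4b.png',cv2.resize(d['img'][y0:y0+120,x0:x0+160],(800,600),interpolation=cv2.INTER_CUBIC))
E
```

```text
t 9.98 p [ 424.6 -164.4  220.2] f [0.9 0.1 0.3] w 0.997
[318.46206899 135.63298079]
[318.38754176 139.36431842]
238 77
```

View pics/w4b.png

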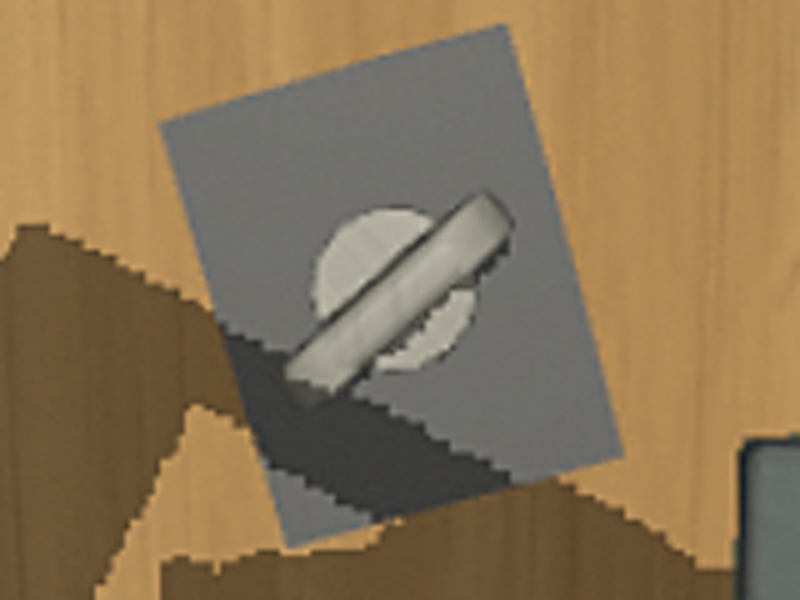

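The crop (raw origin 238,77, 5x) shows the steel thumbscrew in the block. The flange circle is centred near (395,290) with a radius of about 83 px. The wings run from (315,380) to (490,210), a heading of about 43° from world x.

```bash
python3 - <<'E'
from h import *
d=load('w4'); W=lambda u,z: onz(d,(238+u[0]/5-.4,77+u[1]/5-.4),z)[:2]
Q=np.array([W(u,44) for u in [(312,285),(322,250),(350,220),(390,207),(425,213),(475,300),(465,325),(440,355),(405,370),(382,365)]])
A=np.c_[2*Q,np.ones(len(Q))]; s=np.linalg.lstsq(A,(Q**2).sum(1),rcond=None)[0]; c=s[:2]; r=np.sqrt(s[2]+c@c)
e=[W(u,84) for u in [(315,380),(490,210)]]; print('flange',c,r,'wing mid',(e[0]+e[1])/2,np.linalg.norm(e[1]-e[0]),np.degrees(np.arctan2(*(e[1]-e[0])[::-1])))
blk=[W(u,40) for u in [(162,122),(508,25),(623,457),(290,547)]]; print('block',np.mean(blk,0))
for p,q in [((290,365),(470,200)),((345,385),(505,235))]:
    v=W(q,84)-W(p,84); print(np.degrees(np.arctan2(v[1],v[0])))
E
```

```text
flange [ 420.88572735 -119.21279518] 16.73161100519408 wing mid [ 422.61236277 -117.59565056] 44.08371753968357 44.487328373762466
block [ 421.26979352 -119.61990574]
42.707446339043884
43.58488673934985
```

```bash
python3 - <<'E'
from h import *
a=-0.81; c=[421.1,-119.0]
robot.move_to([*c,120],ori(a)); robot.servo_line([*c,50],speed=100,max_force=15); st()
effector.set_gripper(0.0); st()
robot.servo_line([*c,150],speed=150); st()
robot.move_to([599.2,184.4,150],ori(-0.05)); robot.servo_line([599.2,184.4,88],speed=120); robot.hold(.3); s=st()
d=snap('wrist','w5'); snap('scene','s5'); e=load('s5')
p=proj(e,[599,184,50]).astype(int); q=proj(d,[599,184,45]).astype(int); print(p,q)
A=cv2.resize(e['img'][p[1]-50:p[1]+50,p[0]-50:p[0]+50],(400,400),interpolation=cv2.INTER_CUBIC)
x0=max(0,q[0]-60);y0=max(0,q[1]-60); print(x0,y0)
B=cv2.resize(d['img'][y0:y0+120,x0:x0+120],(400,400),interpolation=cv2.INTER_CUBIC)
cv2.imwrite('pics/c5.png',np.hstack([A,B]))
E
```

```text
t 11.75 p [ 421.7 -119.4   50.6] f [0.1 0.5 0.1] w 0.996
t 12.43 p [ 421.4 -119.1   50.2] f [0.1 0.6 1.4] w 0.11
t 13.24 p [ 420.2 -118.6  149. ] f [ 1.1  0.5 -1.2] w 0.107
t 15.53 p [599.9 184.6  89. ] f [ 0.1 -0.1 -0.5] w 0.103
[284 154] [319 221]
259 161
```

View pics/c5.png

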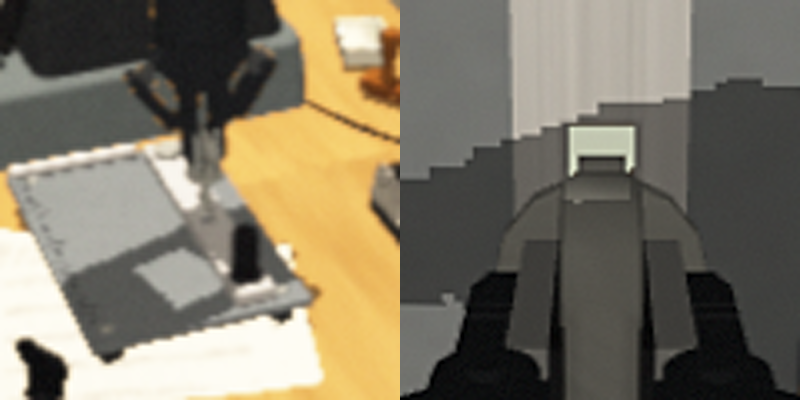

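The screw is held. In the right crop the foot (columns 577–626) is centred in the slot (565–637). I check the lengthwise offset, then insert with a force limit.

```bash
python3 - <<'E'
from h import *
d=load('w5'); u=lambda c,r:(259+(c-400)*.3-.35,161+r*.3-.35)
print('slot end',onz(d,u(601,126),40),'foot end top edge@50',onz(d,u(601,156),50),'@56',onz(d,u(601,172),56),'flange edge',d['Tcw'][:3,3])
hit=robot.servo_line([599.2,184.4,64],speed=60,max_force=8); s=st(); print(hit)
if not hit:
    hit=robot.servo_line([599.2,184.4,47],speed=25,max_force=8); st(); print(hit)
E
```

```text
slot end [599.51813219 197.76818089  40.        ] foot end top edge@50 [599.35862908 194.87271815  50.        ] @56 [599.29479175 193.76904768  56.        ] flange edge [602.01461994 252.66819729 231.76821932]
t 16.18 p [598.6 184.3  63.2] f [ 0.   0.2 -1.2] w 0.106
False
t 16.74 p [599.6 184.4  50.6] f [-0.1 -0.2  3.3] w 0.105
True
```

```bash
python3 - <<'E'
from h import *
robot.servo_line([599.2,184.4,51],speed=25); st()
q=np.array(solver.solve_ik([599.2,184.4,51],ori(-0.05))); print(q.round(3))
for k in range(1,4):
    p=q.copy(); p[5]-=np.pi/2*k/3; robot.move_joints(p); s=st(); print(np.round(s['ft_torque'],2))
robot.servo_line([599.2,184.4,50],speed=20,max_force=6); robot.hold(.2); st()
snap('scene','s6'); d=snap('wrist','w6')
effector.set_gripper(1.0); st()
robot.servo_line([599.2,184.4,150],speed=120); 
robot.move_to([560,165,260],ori(-.042)); robot.hold(.4); st()
d=snap('wrist','w7'); q=proj(d,[599,184,64]).astype(int); x0,y0=q[0]-80,q[1]-70; print(x0,y0)
A=cv2.resize(d['img'][max(0,y0):y0+140,x0:x0+140],(400,400),interpolation=cv2.INTER_CUBIC)
snap('scene','s7'); e=load('s7'); p=proj(e,[599,184,50]).astype(int)
B=cv2.resize(e['img'][p[1]-50:p[1]+50,p[0]-50:p[0]+50],(400,400),interpolation=cv2.INTER_CUBIC)
cv2.imwrite('pics/c7.png',np.hstack([A,B]))
E
```

```text
t 16.99 p [598.9 184.4  50.6] f [-0.3  0.2  0.4] w 0.107
[ 0.187  0.424  1.718 -0.     1.     0.237]
t 17.56 p [598.8 184.3  50.6] f [-0.3 -0.1 -0.1] w 0.107
[-0.04 -0.03 -0.07]
t 18.12 p [598.8 184.4  50.7] f [ 0.2 -0.4 -0.8] w 0.107
[-0.    0.04 -0.  ]
t 18.69 p [599.1 184.4  50.9] f [ 0.5  0.2 -1.2] w 0.106
[-0.02  0.03 -0.03]
t 19.14 p [599.5 184.5  50.6] f [-0.7  0.1  4.2] w 0.112
t 19.97 p [599.2 184.4  50. ] f [-0.4  0.7  0.8] w 0.996
t 22.73 p [560.  165.  259.9] f [0.  0.5 0.6] w 0.998
274 85
```

View pics/c7.png

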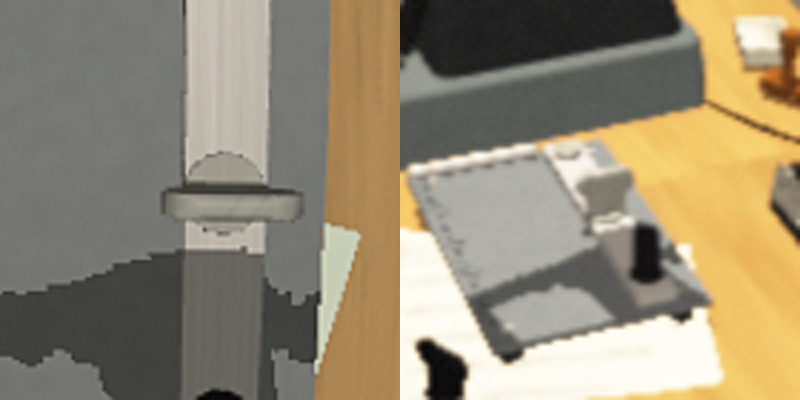

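The wings stand across the fence with the flange on it. Last, I check the fence angle.

```bash
python3 - <<'E'
from h import *
d=load('w7'); R1=list(range(58,128))+list(range(168,210))
for n,a in dict(fl=((339.5,85),(338.3,190),R1,40,1),fr=((368,85),(366.2,190),R1,40,-1),br=((389.5,85),(385,216),range(45,155),28,1),bl=((235,45),(242,240),range(60,200),28,-1)).items():
    print(n,end=' '); fit(d,*a,hw=5)
w=[onz(d,(274+c/2.857,85+r/2.857),84)[:2] for c,r in [(163,195),(302,197),(163,217),(302,219)]]
v=w[1]-w[0]; print('wing heading',np.arctan2(v[1],v[0]),np.mean(w,0),np.linalg.norm(v))
E
```

```text
fl line 112 yaw -0.048 x at y=184 582.31 rms 0.25
fr line 104 yaw -0.0455 x at y=184 616.27 rms 0.22
br line 106 yaw -0.0457 x at y=184 644.05 rms 0.26
bl line 133 yaw -0.0424 x at y=184 454.37 rms 0.3
wing heading -0.0457177822805034 [597.85748714 184.67489475] 51.147415760008954
```

```bash
python3 -c "
from h import *
st(); ticket.hand_in()"
```

```text
t 22.82 p [560.  165.  259.9] f [-0.3 -0.1  0.9] w 0.997
the job is handed in; nothing more can be done
```

The job is done and handed in at 22.8 s on the robot's clock, with no verdict reported. I swung the fence from about +0.46 rad to square by its grip. I then took the steel thumbscrew out of the rest block, lowered it through both slots until its flange met the fence, gave it a quarter turn and let go.

**Last checks**
- **Fence:** its edges lie within about 0.003 rad of the board's edges. That is roughly 0.3 mm at the slot and within measuring error. An earlier check, before the screw went in, read about 0.006 rad; I left it uncorrected.
- **Thumbscrew:** the lowering stopped on contact at the height expected for a seated flange. The wings lie across the fence to within a few milliradians.
- **Foot:** I could not see the foot under the board. That it is locked follows from the seating height and the quarter turn, during which there was almost no resisting torque.
- **Forces:** the largest force read at my check points was about 7 N.
- **Other items:** I never moved to the tape dispenser, the stapler, the staple box or the black look-alikes. I did not measure them again at the end.

No check failed. One small disagreement: with the grip held, the camera and the arm differed by about 1 mm on its position, which is within the stated calibration.

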